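# Lock out the breaker enclosure with the blind locking pin

## Robot

A 6-joint arm with a two-finger parallel gripper is mounted at the origin on the work surface. World frame = base frame: x ahead of the robot, y to its left, z up, the work surface at z = 0. Lengths are in mm, angles in degrees, forces in N, time in s.
With the tool pointing down it reaches from about 400 to 925 mm from the base axis. Payload 12.5 kg.
Tool frame: the origin (TCP) lies midway between the tips of the shut fingers; the grasp point (between the pads) lies 19 mm behind it (env.grip_depth is the distance from the TCP to the grasp point, in mm); y points along the fingers, x is the direction in which the jaws open and shut, and the axes are right-handed (so a half turn about y gives the same grasp; the last joint's range is limited). The gripper opens to 95 mm and grips with 3 to 60 N. Pads are 20 mm wide; open, the fingers measure 119 mm over their backs; the gripper's body (75 mm by 180 mm) begins 59 mm behind the grasp point.
Start: joints at [-73.659, 28.126, 89.318, -0, 62.55, -6.05], TCP at [238.104, -577.887, 214.661] pointing down, gripper open.
Joint ranges: [-177.58, 177.58], [-47.91, 125.51], [2.72, 160], [-65.01, 245.01], [3.68, 167.84], [-153.87, 153.87]. Speed limits (degrees/s): [127.2, 127.2, 159.86, 180, 180, 180].

## Interface

Orientations are given as a 3x3 rotation matrix whose columns are the frame's x, y, z axes.
In Python, from cell import readout, read_camera, calibration, workorder, env gives the robot as it stands. The module is installed in compiled form; this text tells all that it offers.
- The arm moves only by the tool step_arm, never from a script. Its arguments are lists of equal length, an entry for each row: "hand": the closure, from -1 (fully open) to 1 (shut), so that 0 is half open; "delta_pos": the shift along the tool's x, y, z in cm, a list of three; "twist": the turn, a rotation vector about the tool's x, y, z in degrees, a list of three. A call has 1 to 12 rows; each row is the pose to reach, as a shift and turn from the pose commanded when the call began, along the tool's axes at that moment; what a row does not reach only later rows make up. A row lasts 1/10 s, in which the tool goes at most 50 mm and 8.59 degrees, less where a joint would pass 70% of its speed; a pose out of reach is approached as far as the arm can. A call with a gripper value outside its range is refused whole. The fingers move at their own pace and stop on an object; "newtons" is the grip in N (left out, the last holds). Time passes only in rows, so rows that repeat a pose let the fingers close. It gives the time, the measured TCP pose, the force and the opening at its end, in the units of the state.
- readout.observe(): the state, without advancing time (a new reading comes with each control period).
- read_camera(name): name is "scene" or "top"; returns the picture (480x640x3 uint8, blue, green, red); there is no depth.
- calibration(name): a dict with "vfov" (degrees; the focal length in pixels is half the picture's height over the tangent of half this angle, whatever the lens; pixels are square), "cx", "cy" (the principal point, pixels), "pose" (4x4, takes a point from camera to world coordinates). Camera axes: x right, y down, z forward; pixel columns grow to the right and rows downward; lengths in mm; the calibration is good to about 2 mm. A picture is of the moment at which its call begins. calibration takes no time and is no camera call.
- workorder.sign_off(): hands the job in, once; it reports no verdict.
The state is a dict: "time_s": time; "qpos": joint angles; "qd": joint speeds; "effort": joint torques, N m; "tcp_pos": TCP position; "tool_rot": TCP orientation; "wrist_force": force on the tool from outside, world axes, zero at the start; "moment": the same for the moment, N m; "gripper_width": finger opening in mm.
Only numpy, scipy, OpenCV 4.12 (cv2) and the standard library are available. Lean on these libraries where they do the work, as an engineer would, in place of code of your own. Each camera call takes 0.05 s, during which the arm holds its last target. There are 200 camera calls.

## Task

Lock out the grey breaker enclosure: take the long locking pin with the square handle out of the timber block and put it upright through the slot in the enclosure's cover. Feel gently along the sprung locking plate hidden inside, which has a single hole somewhere along the slot, until the pin finds it, then seat the pin fully home with its collar on the cover and let go. Never force the pin against the plate (no more than about 3 kg) or knock it hard on the cover, and leave the other things where they are.

Things in the scene. Friction and masses are not known exactly. Their poses are not given: they have to be found in the camera images.
- pin: Loose locking pin, about 0.16 kg, upright in a hole of the timber block. Upwards: round steel shank 10 mm in diameter, 60 mm long, tip chamfered; round collar 28 mm in diameter, 6 mm thick; square black handle 22 x 22 mm, 55 mm tall. Origin at the shank's tip, z up the shank (collar underside at 60 mm, handle from 66 to 121 mm), x and y square to the handle's flat sides.
- pin_collar (a point): Centre of the underside of the pin's collar, 60 mm above the tip; it rests on the enclosure's cover when the pin is fully home. Axes as the pin's.
- enclosure: Fixed grey sheet-steel breaker enclosure, 160 mm (its x) x 260 mm (its y) x 90 mm high, with a flat cover. Origin at the centre of its underside, z up, y along the slot in its cover. The pin must never press on the plate inside (or on its hole's edges) with more than 30 N, or strike the cover hard.
- slot (a point): Middle of the slot in the enclosure's cover, at the cover's top, 90 mm above the table; axes as the enclosure's. The slot is 14 mm wide (x) and 98 mm long (y), with walls down to 25 mm below the cover's top. The hidden locking plate lies 36 mm below the cover's top.
- plate_mid (a point): Point under the slot's middle at the height of the hidden plate's top face, 54 mm above the table (not the hole). The plate is flat, 6 mm thick, covers the whole slot but for one through hole, 15 mm along the slot, 20 mm across, on the slot's middle line, its centre anywhere within 35 mm of this point. It cannot slide. Springs: it gives from 2 N, 1 mm per further N, solid after 8 mm.
- block: Fixed timber block, 60 mm (x) x 150 mm (y) x 100 mm high, origin at the centre of its underside, z up. Two upright holes, 14 mm in diameter, 70 mm deep, at y = -50 and +50 mm; the long locking pin stands in one (which one varies), the short pin in the other, collars on the block's top.
- short_pin: Bystander: a shorter pin in the block's other hole, with a round black knob 34 mm in diameter; its top stands 34 mm above the block. Origin at the tip of its 35 mm shank. Leave it.
- tape_roll: Bystander: empty cardboard tape core, 80 mm outside diameter, 48 mm high, origin at the centre of its underside.
- screwdriver: Bystander: screwdriver lying on the table along its own x, origin under its middle.
- switch_box: Bystander: open steel switch box 70 x 110 x 45 mm, origin at the centre of its underside.
Not all that is in view belongs to the job. What is shaped like the pin but pink or yellow is not meant.

How it is judged:
By the outcome, as a careful person would: the job done as asked, in the order asked, and still so for the second after the job is handed in, with the robot touching nothing.
It also fails if it takes over 56 s, if anything falls off the work surface, if the arm or the gripper's body presses on something with over 40 N, if the wrist force passes 120 N, or if a joint passes its speed limit or range.

## Working session

There is one attempt and no reset: what is moved stays moved. The work goes in short steps, Python scripts to look and compute and a tool call to move; the robot and the scene stay as the last step left them, time stands still between calls to the robot, and variables do not carry over. Pictures are saved under pics/ and viewed, about 8 in all and at most 12, crops included, and the job is handed in when it is done.

Besides the shell and the picture viewer there is one more tool, called as name(argument=value, ...) on one line, values as JSON. step_arm: Moves the arm, as the interface text tells. Its arguments: {"type":"object","properties":{"hand":{"type":"array"},"delta_pos":{"type":"array"},"twist":{"type":"array"},"newtons":{"type":"number"}},"required":["hand","delta_pos","twist"]}

```bash
mkdir -p pics
python3 - <<'E'
from cell import readout, read_camera, calibration, env
import cv2,numpy as np
np.set_printoptions(precision=3,suppress=True)
for n in("scene","top"):
    cv2.imwrite(f"pics/{n}0.png",read_camera(n)); print(n,calibration(n))
print(readout.observe(),env.grip_depth)
E
```

```text
scene {'vfov': 55.682553443139106, 'cx': 313.1608276971434, 'cy': 240.81923194015152, 'pose': array([[   0.871,    0.31 ,   -0.382,  898.113],
       [   0.491,   -0.574,    0.655, -552.495],
       [  -0.016,   -0.758,   -0.652,  586.159],
       [   0.   ,    0.   ,    0.   ,    1.   ]])}
top {'vfov': 50.24766757733592, 'cx': 320.8827813170896, 'cy': 245.71319603593292, 'pose': array([[  0.009,  -0.998,   0.063, 572.106],
       [ -1.   ,  -0.01 ,  -0.008, -34.312],
       [  0.008,  -0.063,  -0.998, 862.977],
       [  0.   ,   0.   ,   0.   ,   1.   ]])}
{'time_s': 0.1, 'qpos': array([-73.659,  28.158,  89.347,   0.001,  62.551,  -6.049]), 'qd': array([-0.035, -0.041, -0.083,  0.032,  0.073,  0.062]), 'effort': array([  0.003, -61.362, -25.861,   0.069,   0.047,  -0.   ]), 'tcp_pos': array([ 238.041, -577.646,  214.141]), 'tool_rot': array([[ 0.381, -0.   ,  0.925],
       [-0.925,  0.001,  0.381],
       [-0.001, -1.   ,  0.   ]]), 'wrist_force': array([-0.492, -0.117, -0.223]), 'moment': array([-0.003, -0.039,  0.046]), 'gripper_width': 95.16903287972532} 18.8
```

View pics/scene0.png

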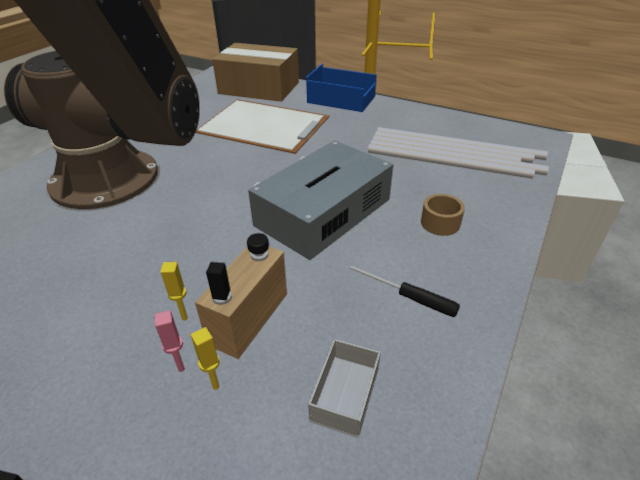

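View pics/top0.png

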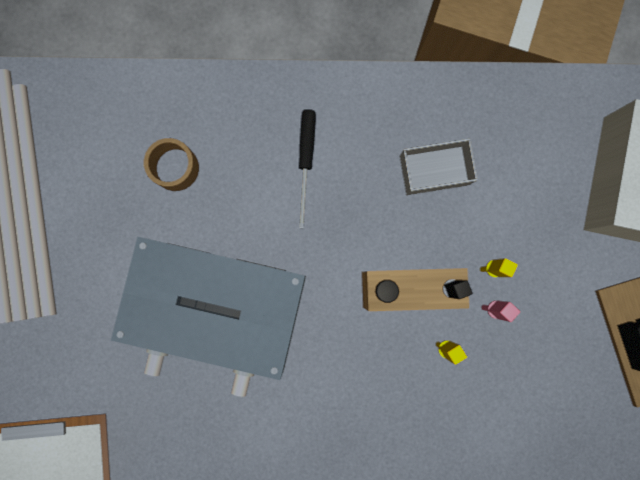

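The views show the long pin (square handle) in the block at top (457,290). The short pin is at (387,291) and the slot runs from (177,301) to (240,315). Yellow and pink decoys stand near the block. Next I'll zoom in on the details.

```bash
cat > h.py <<'E'
from cell import readout, read_camera, calibration, env, workorder
import cv2,numpy as np
np.set_printoptions(precision=2,suppress=True)
def ray(n,uv):
    c=calibration(n); f=240/np.tan(np.radians(c["vfov"]/2)); P=np.array(c["pose"])
    uv=np.atleast_2d(uv).astype(float)
    d=np.c_[(uv-[c["cx"],c["cy"]])/f,np.ones(len(uv))]@P[:3,:3].T
    return P[:3,3],d
def onz(n,uv,z):
    o,d=ray(n,uv); return (o+d*((z-o[2])/d[:,2])[:,None])[:,:2]
def proj(n,X):
    c=calibration(n); f=240/np.tan(np.radians(c["vfov"]/2)); P=np.linalg.inv(np.array(c["pose"]))
    q=np.atleast_2d(X)@P[:3,:3].T+P[:3,3]; return q[:,:2]/q[:,2:]*f+[c["cx"],c["cy"]]
E
python3 - <<'E'
from h import *
t=cv2.imread("pics/top0.png");s=cv2.imread("pics/scene0.png")
a=cv2.resize(t[255:375,350:530],None,fx=4,fy=4,interpolation=cv2.INTER_CUBIC)[:480]
cv2.imwrite("pics/c1.png",a)
b=cv2.resize(s[225:345,150:310],None,fx=4,fy=4,interpolation=cv2.INTER_CUBIC)
cv2.imwrite("pics/c2.png",b)
# slot: dark pixels within the cover
g=t.max(2); m=np.zeros_like(g); m[285:330,165:255]=(g[285:330,165:255]<70)*255
c=max(cv2.findContours(m,0,1)[0],key=cv2.contourArea); r=cv2.minAreaRect(c); bp=cv2.boxPoints(r)
print("slot px",bp,"\nz90",onz("top",bp,90),onz("top",bp,90).mean(0))
E
```

```text
slot px [[175.76 304.23]
 [177.66 296.21]
 [239.69 310.87]
 [237.79 318.9 ]] 
z90 [[530.78 176.47]
 [542.78 173.96]
 [521.75  80.58]
 [509.78  83.19]] [526.27 128.55]
```

View pics/c1.png

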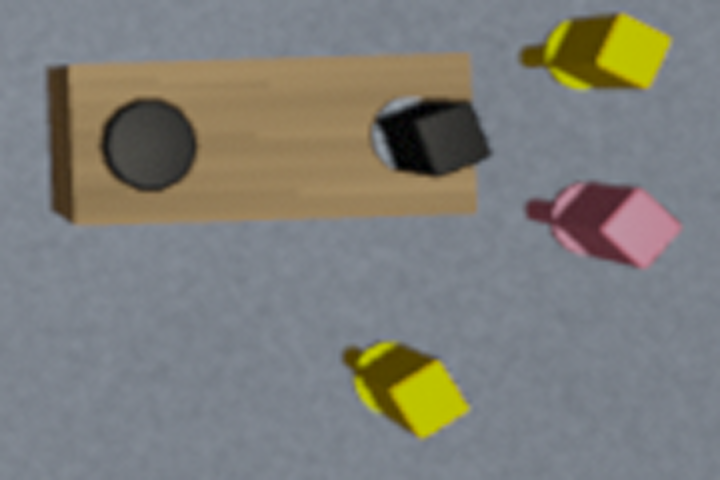

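View pics/c2.png

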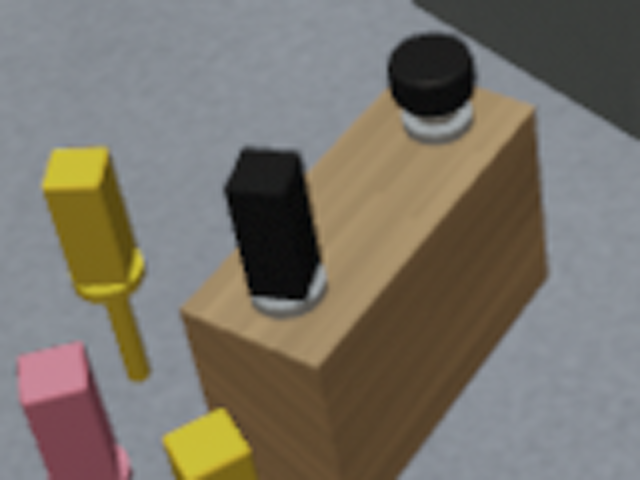

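Crop of the top view: handle top corners at crop px (415,121), (470,101), (491,155) and (438,175). Block top corners at about (70,66), (471,54), (477,213) and (73,223). The decoys stand upright on their tips. I'll compute positions from these.

Run:
```python
from h import *
C=lambda p:np.array(p,float)/4+[350-.375,255-.375]
h=onz("top",C([(415,121),(470,101),(491,155),(438,175)]),161)
print("handle",h,h.mean(0),np.linalg.norm(np.roll(h,-1,0)-h,axis=1)); e=np.roll(h,-1,0)-h; print(np.degrees(np.arctan2(e[:,1],e[:,0])))
b=onz("top",C([(70,66),(471,54),(477,213),(73,223)]),100); print("block",b,b.mean(0),np.linalg.norm(np.roll(b,-1,0)-b,axis=1))
ax=b[[0,3]].mean(0)-b[[1,2]].mean(0); ax/=np.linalg.norm(ax); print("hole",b.mean(0)-50*ax,b.mean(0)+50*ax)
S=lambda p:np.array(p,float)/4+[150-.375,225-.375]
hs=onz("scene",S([(247,148),(301,153),(284,192),(228,188)]),161);print("scene handle",hs.mean(0))
for n,p in dict(y1=(632,52),pk=(641,228),y2=(430,400)).items(): print(n,onz("top",C(p),121))
# enclosure corner screws & slot direction
sc=np.array([(142,246),(295,282),(274,371),(120,335)]); q=onz("top",sc,90); print("screws",q.mean(0),np.linalg.norm(np.roll(q,-1,0)-q,axis=1)); a=q[0]+q[3]-q[1]-q[2];print(np.degrees(np.arctan2(a[1],a[0])))
t=cv2.imread("pics/scene0.png"); g=t.max(2); m=np.zeros_like(g); R=(slice(160,195),slice(295,350)); m[R]=(g[R]<60)*255
c=max(cv2.findContours(m,0,1)[0],key=cv2.contourArea); bp=cv2.boxPoints(cv2.minAreaRect(c)); print("slot scene",bp,onz("scene",bp,90).mean(0)); 
print("proj top-slot in scene",proj("scene",[[526.3,128.6,90]]))
```

```text
handle [[ 564.4  -221.8 ]
 [ 571.42 -240.75]
 [ 553.03 -247.81]
 [ 546.05 -229.56]] [ 558.72 -234.98] [20.21 19.69 19.53 19.92]
[ -69.68 -159.02  110.95   22.92]
block [[ 582.96 -109.43]
 [ 588.87 -259.22]
 [ 529.86 -260.95]
 [ 524.83 -110.76]] [ 556.63 -185.09] [149.9   59.03 150.27  58.15]
hole [ 558.45 -235.06] [ 554.81 -135.12]
scene handle [ 560.46 -235.75]
y1 [[ 589.7  -311.66]]
pk [[ 526.17 -314.06]]
y2 [[ 464.08 -237.2 ]]
screws [525.25 128.49] [237.23 135.77 236.04 136.37]
77.40663839849545
slot scene [[305.83 184.74]
 [337.1  164.99]
 [339.1  168.15]
 [307.83 187.9 ]] [527.42 127.48]
proj top-slot in scene [[322.69 175.74]]
```

```bash
cat >> h.py <<'E'
def go(xyz,yaw=None):
    s=readout.observe(); R=np.array(s["tool_rot"]); d=np.array(xyz)-s["tcp_pos"]
    print("tool delta cm",R.T@d/10,"yaw now",np.degrees(np.arctan2(R[1,0],R[0,0])),"R tilt",R[2],"F",s["wrist_force"],"tcp",s["tcp_pos"],"w",s["gripper_width"],"t",s["time_s"])
    if yaw is not None: print("twist y",-(yaw-np.degrees(np.arctan2(R[1,0],R[0,0]))))
E
python3 -c "
from h import *
go([558.7,-235,214],-68.7)"
```

```text
tool delta cm [-19.47   0.04  42.7 ] yaw now -67.60979807791426 R tilt [-0. -1.  0.] F [-0.49 -0.12 -0.22] tcp [ 238.04 -577.65  214.14] w 95.16903287972532 t 0.1
twist y 1.0902019220857397
```

step_arm(hand=[-0.3,-0.3,-0.3,-0.3,-0.3,-0.3,-0.3,-0.3,-0.3,-0.3,-0.3,-0.3], delta_pos=[[-1.6,0,3.5],[-3.2,0,7.1],[-4.9,0,10.7],[-6.5,0,14.2],[-8.1,0,17.8],[-9.7,0,21.3],[-11.4,0,24.9],[-13.0,0,28.5],[-14.6,0,32.0],[-16.2,0,35.6],[-17.9,0,39.1],[-19.47,0,42.7]], twist=[[0,1.1,0],[0,1.1,0],[0,1.1,0],[0,1.1,0],[0,1.1,0],[0,1.1,0],[0,1.1,0],[0,1.1,0],[0,1.1,0],[0,1.1,0],[0,1.1,0],[0,1.1,0]], newtons=40)

```text
time_s: 1.3
tcp_pos: [559.5, -233.8, 214.4]
tool_rot: [[0.363, -0.0, 0.932], [-0.932, 0.0, 0.363], [-0.0, -1.0, -0.0]]
wrist_force: [-0.0, -1.0, -0.3]
gripper_width: 61.7
```

step_arm(hand=[-0.3,-0.3], delta_pos=[[0,0,0],[0,0,0]], twist=[[0,0,0],[0,0,0]])

```text
time_s: 1.5
tcp_pos: [558.8, -234.6, 214.2]
tool_rot: [[0.365, -0.001, 0.931], [-0.931, 0.0, 0.365], [-0.001, -1.0, -0.001]]
wrist_force: [-0.1, -0.9, -0.0]
gripper_width: 62.2
```

```bash
python3 -c "
from h import *
go([558.7,-235,126],-68.7)
s=read_camera('scene');cv2.imwrite('pics/s1.png',s)"
```

```text
tool delta cm [ 0.04  8.82 -0.02] yaw now -68.60859877645196 R tilt [-0. -1. -0.] F [-0.11 -0.89 -0.04] tcp [ 558.82 -234.56  214.16] w 62.24584538679412 t 1.5
twist y 0.09140122354804703
```

View pics/s1.png

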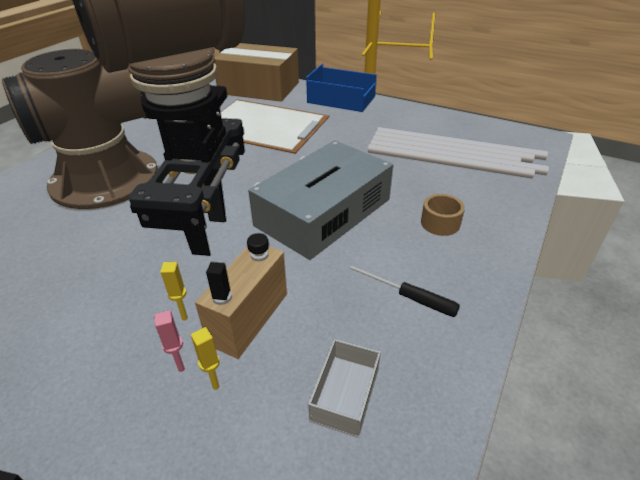

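```bash
python3 -c "
from h import *
print(proj('scene',[[558.8,-234.6,214],[558.8,-234.6,161],[558.8+11,-234.6-29,214],[558.8-11,-234.6+29,214]]))"
```

```text
[[208.96 236.28]
 [215.46 266.2 ]
 [200.81 252.45]
 [216.48 221.35]]
```

The image shows the fingertips at about (200,252) and (216,221), which matches the projection, so the gripper is over the pin. Descend, then grip.

step_arm(hand=[-0.3,-0.3,-0.3,-0.3,-0.3,-0.3], delta_pos=[[0.02,2,-0.02],[0.02,4,-0.02],[0.02,6,-0.02],[0.02,8,-0.02],[0.02,8.8,-0.02],[0.02,8.8,-0.02]], twist=[[0,0,0],[0,0,0],[0,0,0],[0,0,0],[0,0,0],[0,0,0]], newtons=40)

```text
time_s: 2.15
tcp_pos: [557.8, -236.2, 125.9]
tool_rot: [[0.362, -0.002, 0.932], [-0.932, 0.001, 0.362], [-0.001, -1.0, -0.001]]
wrist_force: [0.4, 0.3, -0.4]
gripper_width: 61.9
```

step_arm(hand=[0.2,0.4,0.6,1,1,1,1], delta_pos=[[0,0,0],[0,0,0],[0,0,0],[0,0,0],[0,0,0],[0,0,0],[0,0,0]], twist=[[0,0,0],[0,0,0],[0,0,0],[0,0,0],[0,0,0],[0,0,0],[0,0,0]], newtons=40)

```text
time_s: 2.85
tcp_pos: [558.7, -235.4, 126.8]
tool_rot: [[0.363, 0.0, 0.932], [-0.932, -0.0, 0.363], [0.0, -1.0, 0.0]]
wrist_force: [-0.7, 1.1, 1.9]
gripper_width: 21.6
```

step_arm(hand=[1,1,1,1,1,1,1], delta_pos=[[0,-0.5,0],[0,-1.5,0],[0,-3,0],[0,-5,0],[0,-8,0],[0,-11,0],[0,-11,0]], twist=[[0,0,0],[0,0,0],[0,0,0],[0,0,0],[0,0,0],[0,0,0],[0,0,0]])

```text
time_s: 3.55
tcp_pos: [559.8, -236.1, 241.3]
tool_rot: [[0.363, 0.006, 0.932], [-0.932, -0.003, 0.363], [0.005, -1.0, 0.004]]
wrist_force: [-0.2, -0.7, -1.1]
gripper_width: 21.7
```

step_arm(hand=[1,1,1,1,1,1,1,1,1,1,1,1], delta_pos=[[-2,0,0.6],[-5,0,1.5],[-8.5,0,2.5],[-12,0,3.5],[-16,0,4.6],[-20,0,5.8],[-24,0,7],[-28,0,8.1],[-31,0,9],[-33.5,0,9.7],[-35.0,0,10.15],[-35.0,0,10.15]], twist=[[0,2,0],[0,5,0],[0,9,0],[0,13,0],[0,17,0],[0,21,0],[0,25,0],[0,28,0],[0,31,0],[0,33,0],[0,33.9,0],[0,33.9,0]])

```text
time_s: 4.75
tcp_pos: [525.6, 129.1, 236.3]
tool_rot: [[-0.216, -0.001, 0.976], [-0.976, 0.0, -0.216], [0.0, -1.0, -0.001]]
wrist_force: [0.2, -0.1, -1.5]
gripper_width: 21.7
```

step_arm(hand=[1,1,1], delta_pos=[[0,0,0],[0,0,0],[0,0,0]], twist=[[0,0,0],[0,0,0],[0,0,0]])

```text
time_s: 5.05
tcp_pos: [526.2, 126.7, 236.5]
tool_rot: [[-0.219, -0.0, 0.976], [-0.976, -0.0, -0.219], [0.0, -1.0, -0.0]]
wrist_force: [0.1, -0.4, -0.8]
gripper_width: 21.7
```

```bash
python3 -c "
from h import *
for i in range(4):
  s=read_camera('scene'); go([526.2,128.3,200],-102.6)
cv2.imwrite('pics/s2.png',cv2.resize(s[90:240,200:400],None,fx=4,fy=4,interpolation=cv2.INTER_CUBIC))"
```

```text
tool delta cm [-0.15  3.66 -0.03] yaw now -102.65990234454623 R tilt [ 0. -1. -0.] F [-0.31 -0.78 -1.07] tcp [526.21 126.77 236.57] w 21.531137832225816 t 5.1
twist y -0.05990234454623078
tool delta cm [-0.14  3.66 -0.03] yaw now -102.6553141904545 R tilt [ 0. -1.  0.] F [ 0.92 -0.3  -2.02] tcp [526.21 126.87 236.59] w 22.269785812903038 t 5.15
twist y -0.055314190454510026
tool delta cm [-0.13  3.66 -0.03] yaw now -102.64980335720334 R tilt [ 0. -1. -0.] F [ 0.57 -0.22 -1.5 ] tcp [526.19 127.01 236.6 ] w 21.736617814668865 t 5.2
twist y -0.049803357203344945
tool delta cm [-0.12  3.66 -0.03] yaw now -102.64065102162081 R tilt [ 0. -1.  0.] F [-0.32  0.2  -1.76] tcp [526.19 127.08 236.63] w 21.917342396638126 t 5.25
twist y -0.04065102162081757
```

View pics/s2.png

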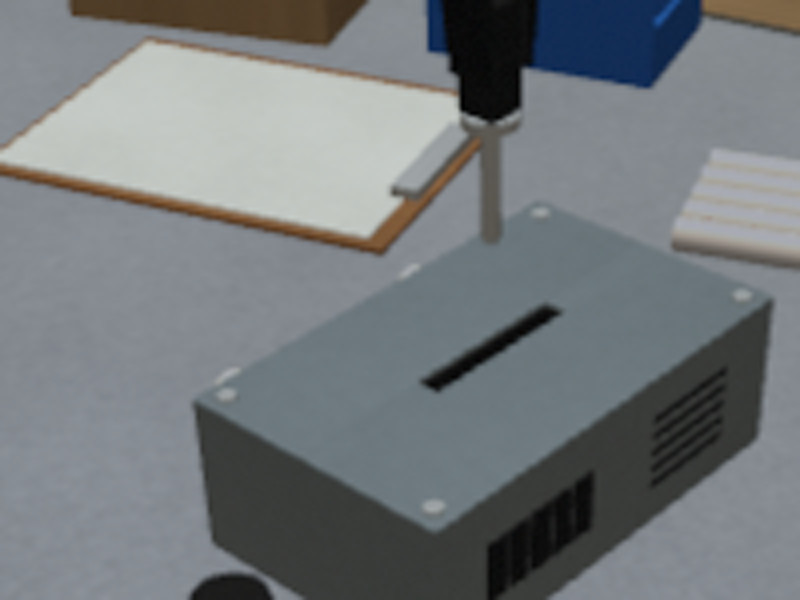

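The pin hangs upright above the slot. The tip's bottom is at crop (491,240) and the slot's middle at (491,347). I'll check the alignment numerically.

```bash
python3 -c "
from h import *
p=np.array([491,240.])/4+[200-.375,90-.375]; print('seen',p,'proj',proj('scene',[[526.2,127.1,150.4],[527.2,127.1,150.4],[526.2,129.1,150.4],[526.2,127.1,148.4]]))
s=np.array([491,347.])/4+[200-.375,90-.375]; print('slot',s,onz('scene',s,90))
# across-slot coordinate comparisons
n=np.array([np.sin(np.radians(77.4)),-np.cos(np.radians(77.4))])
print('across: slot top',n@[526.27,128.55],'screws',n@[525.25,128.49],'scene',n@onz('scene',s,90)[0],n@[527.42,127.48],'pin tcp',n@[526.2,127.1],'pin seen',n@onz('scene',p,150)[0])
"
```

```text
seen [322.38 149.62] proj [[322.18 149.29]
 [322.64 149.41]
 [322.68 148.83]
 [322.19 150.21]]
slot [322.38 176.38] [[526.86 126.24]]
across: slot top 485.55340062397903 screws 484.5710541212853 scene 486.6351671624548 486.90911816850286 pin tcp 485.80139415066844 pin seen 486.46323489724927
```

step_arm(hand=[1,1,1,1,1,1], delta_pos=[[0,1,0],[0,2.5,0],[0,4,0],[0,5,0],[0,5.3,0],[0,5.3,0]], twist=[[0,0,0],[0,0,0],[0,0,0],[0,0,0],[0,0,0],[0,0,0]])

```text
time_s: 5.85
tcp_pos: [526.1, 127.5, 183.3]
tool_rot: [[-0.218, -0.001, 0.976], [-0.976, -0.0, -0.218], [0.0, -1.0, -0.001]]
wrist_force: [-0.1, 0.7, -2.2]
gripper_width: 21.8
```

step_arm(hand=[1,1,1,1,1], delta_pos=[[0,0.1,0],[0,0.3,0],[0,0.5,0],[0,0.7,0],[0,0.7,0]], twist=[[0,0,0],[0,0,0],[0,0,0],[0,0,0],[0,0,0]])

```text
time_s: 6.35
tcp_pos: [526.0, 127.5, 176.4]
tool_rot: [[-0.218, -0.0, 0.976], [-0.976, -0.0, -0.218], [0.0, -1.0, -0.0]]
wrist_force: [0.4, 0.5, -1.0]
gripper_width: 21.9
```

step_arm(hand=[1,1,1], delta_pos=[[0,0.15,0],[0,0.3,0],[0,0.3,0]], twist=[[0,0,0],[0,0,0],[0,0,0]])

```text
time_s: 6.65
tcp_pos: [526.1, 127.5, 173.4]
tool_rot: [[-0.218, -0.0, 0.976], [-0.976, -0.0, -0.218], [0.0, -1.0, -0.0]]
wrist_force: [-0.1, 0.4, -2.9]
gripper_width: 21.5
```

step_arm(hand=[1,1,1,1], delta_pos=[[0,0.3,0],[0,0.6,0],[0,0.8,0],[0,0.8,0]], twist=[[0,0,0],[0,0,0],[0,0,0],[0,0,0]])

```text
time_s: 7.05
tcp_pos: [526.0, 127.4, 165.2]
tool_rot: [[-0.218, -0.001, 0.976], [-0.976, -0.0, -0.218], [0.0, -1.0, -0.001]]
wrist_force: [0.1, 0.5, -2.0]
gripper_width: 21.8
```

step_arm(hand=[1,1,1,1,1,1], delta_pos=[[0,0.4,0],[0,0.8,0],[0,1.2,0],[0,1.6,0],[0,1.9,0],[0,1.9,0]], twist=[[0,0,0],[0,0,0],[0,0,0],[0,0,0],[0,0,0],[0,0,0]])

```text
time_s: 7.65
tcp_pos: [525.9, 127.5, 146.1]
tool_rot: [[-0.218, -0.001, 0.976], [-0.976, -0.0, -0.218], [0.0, -1.0, -0.001]]
wrist_force: [-0.2, 0.3, -1.1]
gripper_width: 21.6
```

```bash
python3 -c "
from h import *
for i in range(3):
  s=read_camera('scene'); go([526.2,128.3,140],-102.6)
cv2.imwrite('pics/s3.png',cv2.resize(s[90:240,200:400],None,fx=4,fy=4,interpolation=cv2.INTER_CUBIC))"
```

```text
tool delta cm [-0.08  0.64 -0.  ] yaw now -102.61182112605235 R tilt [ 0. -1. -0.] F [-0.55  0.39 -1.57] tcp [526.06 127.48 146.39] w 22.054042451569206 t 7.7
twist y -0.011821126052353748
tool delta cm [-0.08  0.66 -0.01] yaw now -102.60759687759074 R tilt [ 0. -1. -0.] F [-0.14 -0.52 -1.85] tcp [526.14 127.48 146.59] w 21.946668961349356 t 7.75
twist y -0.007596877590742679
tool delta cm [-0.08  0.67 -0.02] yaw now -102.6102525633271 R tilt [-0. -1.  0.] F [-0.49  0.06 -2.14] tcp [526.21 127.5  146.71] w 21.998766518803404 t 7.8
twist y -0.010252563327100006
```

View pics/s3.png

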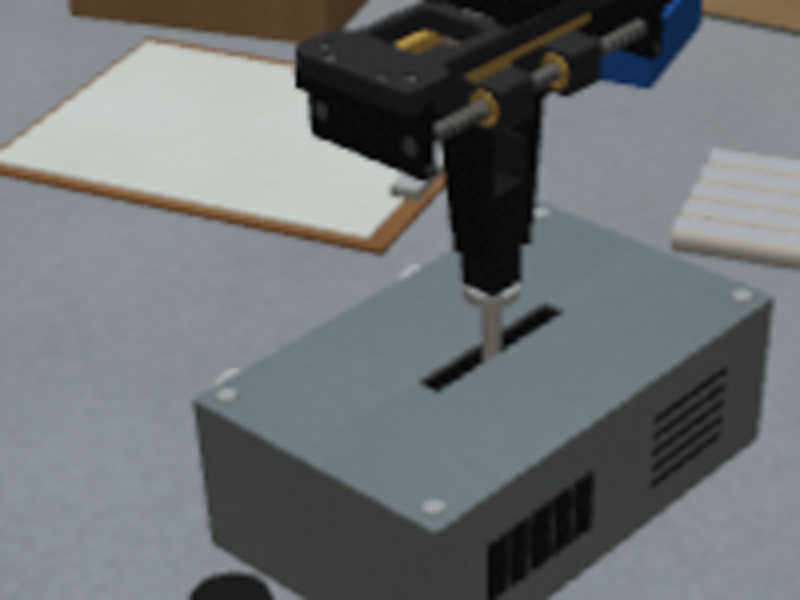

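The pin is inside the slot with its shank entering at crop (491,355). Now to find the plate.

step_arm(hand=[1,1,1], delta_pos=[[0,0.2,0],[0,0.4,0],[0,0.4,0]], twist=[[0,0,0],[0,0,0],[0,0,0]])

```text
time_s: 8.1
tcp_pos: [526.0, 127.5, 142.4]
tool_rot: [[-0.218, -0.0, 0.976], [-0.976, -0.0, -0.218], [0.0, -1.0, -0.0]]
wrist_force: [0.1, 0.4, -2.3]
gripper_width: 21.8
```

step_arm(hand=[1,1,1], delta_pos=[[0,0.1,0],[0,0.2,0],[0,0.2,0]], twist=[[0,0,0],[0,0,0],[0,0,0]])

```text
time_s: 8.4
tcp_pos: [526.2, 127.5, 140.6]
tool_rot: [[-0.218, 0.0, 0.976], [-0.976, -0.0, -0.218], [0.0, -1.0, 0.0]]
wrist_force: [-0.1, 0.2, 0.3]
gripper_width: 21.8
```

step_arm(hand=[1,1,1], delta_pos=[[0,0.1,0],[0,0.2,0],[0,0.2,0]], twist=[[0,0,0],[0,0,0],[0,0,0]])

```text
time_s: 8.7
tcp_pos: [526.2, 127.5, 138.7]
tool_rot: [[-0.218, 0.0, 0.976], [-0.976, -0.0, -0.218], [0.0, -1.0, 0.0]]
wrist_force: [0.2, -0.0, 2.8]
gripper_width: 22.1
```

step_arm(hand=[1,1,1], delta_pos=[[0,0.1,0],[0,0.2,0],[0,0.2,0]], twist=[[0,0,0],[0,0,0],[0,0,0]])

```text
time_s: 9.0
tcp_pos: [526.2, 127.5, 136.7]
tool_rot: [[-0.218, 0.0, 0.976], [-0.976, -0.0, -0.218], [0.0, -1.0, 0.0]]
wrist_force: [-1.3, 0.3, 4.3]
gripper_width: 21.8
```

Plate contact shows at TCP z ≈ 141 (baseline −1.7 N). I'll probe along the slot with lift, shift 3 mm and press about 4 N.

step_arm(hand=[1,1,1,1,1], delta_pos=[[0,-0.6,0],[0.3,-0.6,0],[0.3,-0.5,0],[0.3,-0.2,0],[0.3,-0.2,0]], twist=[[0,0,0],[0,0,0],[0,0,0],[0,0,0],[0,0,0]])

```text
time_s: 9.5
tcp_pos: [525.4, 124.4, 138.3]
tool_rot: [[-0.218, -0.0, 0.976], [-0.976, -0.0, -0.218], [0.0, -1.0, -0.0]]
wrist_force: [0.1, -1.7, 1.8]
gripper_width: 22.0
```

step_arm(hand=[1,1,1,1,1], delta_pos=[[0,-0.4,0],[0.3,-0.4,0],[0.3,-0.3,0],[0.3,0,0],[0.3,0,0]], twist=[[0,0,0],[0,0,0],[0,0,0],[0,0,0],[0,0,0]])

```text
time_s: 10.0
tcp_pos: [524.8, 121.5, 138.4]
tool_rot: [[-0.218, 0.0, 0.976], [-0.976, -0.0, -0.218], [0.0, -1.0, 0.0]]
wrist_force: [-0.5, -1.7, 2.5]
gripper_width: 22.1
```

step_arm(hand=[1,1,1,1,1], delta_pos=[[0,-0.4,0],[0.3,-0.4,0],[0.3,-0.3,0],[0.3,0,0],[0.3,0,0]], twist=[[0,0,0],[0,0,0],[0,0,0],[0,0,0],[0,0,0]])

```text
time_s: 10.5
tcp_pos: [524.2, 118.6, 138.4]
tool_rot: [[-0.218, -0.0, 0.976], [-0.976, -0.0, -0.218], [0.0, -1.0, 0.0]]
wrist_force: [-1.2, -1.8, 2.1]
gripper_width: 22.0
```

step_arm(hand=[1,1,1,1,1], delta_pos=[[0,-0.4,0],[0.3,-0.4,0],[0.3,-0.3,0],[0.3,0,0],[0.3,0,0]], twist=[[0,0,0],[0,0,0],[0,0,0],[0,0,0],[0,0,0]])

```text
time_s: 11.0
tcp_pos: [523.5, 115.7, 138.4]
tool_rot: [[-0.218, -0.0, 0.976], [-0.976, -0.0, -0.218], [0.0, -1.0, -0.0]]
wrist_force: [-0.5, -0.7, 2.0]
gripper_width: 21.6
```

step_arm(hand=[1,1,1,1,1], delta_pos=[[0,-0.4,0],[0.3,-0.4,0],[0.3,-0.3,0],[0.3,0,0],[0.3,0,0]], twist=[[0,0,0],[0,0,0],[0,0,0],[0,0,0],[0,0,0]])

```text
time_s: 11.5
tcp_pos: [522.9, 112.8, 138.4]
tool_rot: [[-0.218, -0.0, 0.976], [-0.976, -0.0, -0.218], [0.0, -1.0, 0.0]]
wrist_force: [-0.7, -1.8, 3.4]
gripper_width: 21.8
```

step_arm(hand=[1,1,1,1,1], delta_pos=[[0,-0.4,0],[0.3,-0.4,0],[0.3,-0.3,0],[0.3,0,0],[0.3,0,0]], twist=[[0,0,0],[0,0,0],[0,0,0],[0,0,0],[0,0,0]])

```text
time_s: 12.0
tcp_pos: [522.2, 109.8, 138.4]
tool_rot: [[-0.218, -0.0, 0.976], [-0.976, -0.0, -0.218], [0.0, -1.0, -0.0]]
wrist_force: [0.4, -0.9, 2.7]
gripper_width: 22.2
```

step_arm(hand=[1,1,1,1,1], delta_pos=[[0,-0.4,0],[0.3,-0.4,0],[0.3,-0.3,0],[0.3,0,0],[0.3,0,0]], twist=[[0,0,0],[0,0,0],[0,0,0],[0,0,0],[0,0,0]])

```text
time_s: 12.5
tcp_pos: [521.5, 106.9, 138.4]
tool_rot: [[-0.218, -0.0, 0.976], [-0.976, -0.0, -0.218], [0.0, -1.0, 0.0]]
wrist_force: [-0.8, -0.6, 2.1]
gripper_width: 22.1
```

step_arm(hand=[1,1,1,1,1], delta_pos=[[0,-0.4,0],[0.3,-0.4,0],[0.3,-0.3,0],[0.3,0,0],[0.3,0,0]], twist=[[0,0,0],[0,0,0],[0,0,0],[0,0,0],[0,0,0]])

```text
time_s: 13.0
tcp_pos: [520.9, 104.0, 138.4]
tool_rot: [[-0.218, 0.0, 0.976], [-0.976, -0.0, -0.218], [0.0, -1.0, 0.0]]
wrist_force: [-1.2, -1.4, 2.1]
gripper_width: 21.6
```

step_arm(hand=[1,1,1,1,1], delta_pos=[[0,-0.4,0],[0.3,-0.4,0],[0.3,-0.3,0],[0.3,0,0],[0.3,0,0]], twist=[[0,0,0],[0,0,0],[0,0,0],[0,0,0],[0,0,0]])

```text
time_s: 13.5
tcp_pos: [520.2, 101.0, 138.4]
tool_rot: [[-0.218, -0.0, 0.976], [-0.976, -0.0, -0.218], [0.0, -1.0, -0.0]]
wrist_force: [0.3, -1.6, 2.5]
gripper_width: 21.8
```

step_arm(hand=[1,1,1,1,1], delta_pos=[[0,-0.4,0],[0.3,-0.4,0],[0.3,-0.3,0],[0.3,0,0],[0.3,0,0]], twist=[[0,0,0],[0,0,0],[0,0,0],[0,0,0],[0,0,0]])

```text
time_s: 14.0
tcp_pos: [519.6, 98.1, 138.4]
tool_rot: [[-0.218, -0.0, 0.976], [-0.976, -0.0, -0.218], [0.0, -1.0, 0.0]]
wrist_force: [-1.0, -1.3, 1.9]
gripper_width: 21.7
```

step_arm(hand=[1,1,1,1,1], delta_pos=[[0,-0.4,0],[0.3,-0.4,0],[0.3,-0.3,0],[0.3,0,0],[0.3,0,0]], twist=[[0,0,0],[0,0,0],[0,0,0],[0,0,0],[0,0,0]])

```text
time_s: 14.5
tcp_pos: [518.9, 95.2, 138.4]
tool_rot: [[-0.218, -0.0, 0.976], [-0.976, -0.0, -0.218], [0.0, -1.0, 0.0]]
wrist_force: [0.2, -1.8, 1.3]
gripper_width: 22.1
```

step_arm(hand=[1,1,1,1,1], delta_pos=[[0,-0.4,0],[0.3,-0.4,0],[0.3,-0.3,0],[0.3,0,0],[0.3,0,0]], twist=[[0,0,0],[0,0,0],[0,0,0],[0,0,0],[0,0,0]])

```text
time_s: 15.0
tcp_pos: [518.3, 92.3, 138.4]
tool_rot: [[-0.218, -0.0, 0.976], [-0.976, -0.0, -0.218], [0.0, -1.0, -0.0]]
wrist_force: [-0.6, -1.8, 3.3]
gripper_width: 21.9
```

Nothing on this side. I'll go back raised and search the other half.

step_arm(hand=[1,1,1,1,1,1,1,1], delta_pos=[[0,-0.4,0],[-1,-0.5,0],[-2,-0.5,0],[-3,-0.5,0],[-3.9,-0.5,0],[-3.9,-0.4,0],[-3.9,0,0],[-3.9,0,0]], twist=[[0,0,0],[0,0,0],[0,0,0],[0,0,0],[0,0,0],[0,0,0],[0,0,0],[0,0,0]])

```text
time_s: 15.8
tcp_pos: [526.9, 130.5, 138.4]
tool_rot: [[-0.219, 0.0, 0.976], [-0.976, 0.0, -0.219], [-0.0, -1.0, 0.0]]
wrist_force: [0.6, 1.5, 3.2]
gripper_width: 22.0
```

step_arm(hand=[1,1,1,1,1], delta_pos=[[0,-0.4,0],[-0.3,-0.4,0],[-0.3,-0.3,0],[-0.3,0,0],[-0.3,0,0]], twist=[[0,0,0],[0,0,0],[0,0,0],[0,0,0],[0,0,0]])

```text
time_s: 16.3
tcp_pos: [527.5, 133.3, 138.4]
tool_rot: [[-0.218, 0.0, 0.976], [-0.976, -0.0, -0.218], [0.0, -1.0, 0.0]]
wrist_force: [0.2, -0.6, 2.9]
gripper_width: 21.9
```

step_arm(hand=[1,1,1,1,1], delta_pos=[[0,-0.4,0],[-0.3,-0.4,0],[-0.3,-0.3,0],[-0.3,0,0],[-0.3,0,0]], twist=[[0,0,0],[0,0,0],[0,0,0],[0,0,0],[0,0,0]])

```text
time_s: 16.8
tcp_pos: [528.1, 136.4, 138.4]
tool_rot: [[-0.218, 0.0, 0.976], [-0.976, 0.0, -0.218], [-0.0, -1.0, 0.0]]
wrist_force: [-0.3, 0.4, 2.9]
gripper_width: 21.4
```

step_arm(hand=[1,1,1,1,1], delta_pos=[[0,-0.4,0],[-0.3,-0.4,0],[-0.3,-0.3,0],[-0.3,0,0],[-0.3,0,0]], twist=[[0,0,0],[0,0,0],[0,0,0],[0,0,0],[0,0,0]])

```text
time_s: 17.3
tcp_pos: [528.8, 139.3, 138.4]
tool_rot: [[-0.218, 0.0, 0.976], [-0.976, 0.0, -0.218], [-0.0, -1.0, 0.0]]
wrist_force: [-0.6, 0.7, 2.8]
gripper_width: 21.8
```

step_arm(hand=[1,1,1,1,1], delta_pos=[[0,-0.4,0],[-0.3,-0.4,0],[-0.3,-0.3,0],[-0.3,0,0],[-0.3,0,0]], twist=[[0,0,0],[0,0,0],[0,0,0],[0,0,0],[0,0,0]])

```text
time_s: 17.8
tcp_pos: [529.4, 142.2, 138.4]
tool_rot: [[-0.218, 0.0, 0.976], [-0.976, -0.0, -0.218], [0.0, -1.0, 0.0]]
wrist_force: [0.3, 0.6, 3.0]
gripper_width: 21.7
```

step_arm(hand=[1,1,1,1,1], delta_pos=[[0,-0.4,0],[-0.3,-0.4,0],[-0.3,-0.3,0],[-0.3,0,0],[-0.3,0,0]], twist=[[0,0,0],[0,0,0],[0,0,0],[0,0,0],[0,0,0]])

```text
time_s: 18.3
tcp_pos: [529.7, 145.0, 138.0]
tool_rot: [[-0.218, -0.001, 0.976], [-0.976, -0.0, -0.218], [0.0, -1.0, -0.001]]
wrist_force: [0.8, 0.5, -2.2]
gripper_width: 21.7
```

step_arm(hand=[1,1,1,1,1], delta_pos=[[0,-0.4,0],[-0.3,-0.4,0],[-0.3,-0.3,0],[-0.3,0,0],[-0.3,0,0]], twist=[[0,0,0],[0,0,0],[0,0,0],[0,0,0],[0,0,0]])

```text
time_s: 18.8
tcp_pos: [530.5, 147.9, 138.1]
tool_rot: [[-0.218, -0.001, 0.976], [-0.976, -0.0, -0.218], [0.0, -1.0, -0.001]]
wrist_force: [0.4, -0.5, -2.1]
gripper_width: 21.6
```

step_arm(hand=[1,1,1,1,1], delta_pos=[[0,-0.4,0],[-0.3,-0.4,0],[-0.3,-0.3,0],[-0.3,0,0],[-0.3,0,0]], twist=[[0,0,0],[0,0,0],[0,0,0],[0,0,0],[0,0,0]])

```text
time_s: 19.3
tcp_pos: [531.3, 150.7, 138.3]
tool_rot: [[-0.218, -0.0, 0.976], [-0.976, -0.0, -0.218], [0.001, -1.0, -0.0]]
wrist_force: [0.3, -1.8, -0.0]
gripper_width: 22.2
```

The hole was found: free drop at y = 145.0 and 147.9, and an edge at 150.7. I'll centre at about 147 and lower gently.

step_arm(hand=[1,1,1,1,1], delta_pos=[[0,-0.4,0],[0.38,-0.4,0],[0.38,-0.3,0],[0.38,0,0],[0.38,0,0]], twist=[[0,0,0],[0,0,0],[0,0,0],[0,0,0],[0,0,0]])

```text
time_s: 19.8
tcp_pos: [530.3, 147.1, 138.1]
tool_rot: [[-0.218, -0.001, 0.976], [-0.976, -0.0, -0.218], [0.0, -1.0, -0.001]]
wrist_force: [-0.5, -0.4, -2.0]
gripper_width: 21.9
```

step_arm(hand=[1,1,1], delta_pos=[[0,0.1,0],[0,0.2,0],[0,0.2,0]], twist=[[0,0,0],[0,0,0],[0,0,0]])

```text
time_s: 20.1
tcp_pos: [530.5, 147.2, 136.4]
tool_rot: [[-0.218, -0.0, 0.976], [-0.976, -0.0, -0.218], [0.0, -1.0, -0.0]]
wrist_force: [0.3, -0.5, -1.5]
gripper_width: 21.6
```

step_arm(hand=[1,1,1,1], delta_pos=[[0,0.2,0],[0,0.5,0],[0,0.7,0],[0,0.7,0]], twist=[[0,0,0],[0,0,0],[0,0,0],[0,0,0]])

```text
time_s: 20.5
tcp_pos: [530.4, 147.2, 129.2]
tool_rot: [[-0.218, -0.001, 0.976], [-0.976, -0.0, -0.218], [0.0, -1.0, -0.001]]
wrist_force: [-0.1, 0.2, -1.5]
gripper_width: 22.2
```

step_arm(hand=[1,1,1,1,1], delta_pos=[[0,0.3,0],[0,0.6,0],[0,0.8,0],[0,0.9,0],[0,0.9,0]], twist=[[0,0,0],[0,0,0],[0,0,0],[0,0,0],[0,0,0]])

```text
time_s: 21.0
tcp_pos: [530.5, 147.2, 120.4]
tool_rot: [[-0.218, -0.0, 0.976], [-0.976, -0.0, -0.218], [0.0, -1.0, -0.0]]
wrist_force: [-0.9, 0.8, -1.4]
gripper_width: 21.9
```

step_arm(hand=[1,1,1], delta_pos=[[0,0.05,0],[0,0.1,0],[0,0.1,0]], twist=[[0,0,0],[0,0,0],[0,0,0]])

```text
time_s: 21.3
tcp_pos: [530.5, 147.2, 119.6]
tool_rot: [[-0.218, 0.0, 0.976], [-0.976, -0.0, -0.218], [0.0, -1.0, 0.0]]
wrist_force: [-0.6, 0.7, -0.6]
gripper_width: 21.5
```

step_arm(hand=[1,1,1], delta_pos=[[0,0.03,0],[0,0.06,0],[0,0.06,0]], twist=[[0,0,0],[0,0,0],[0,0,0]])

```text
time_s: 21.6
tcp_pos: [530.5, 147.2, 119.0]
tool_rot: [[-0.218, -0.0, 0.976], [-0.976, -0.0, -0.218], [0.0, -1.0, 0.0]]
wrist_force: [-0.4, 0.2, -1.3]
gripper_width: 21.9
```

step_arm(hand=[1,1,1], delta_pos=[[0,0.03,0],[0,0.06,0],[0,0.06,0]], twist=[[0,0,0],[0,0,0],[0,0,0]])

```text
time_s: 21.9
tcp_pos: [530.5, 147.2, 118.4]
tool_rot: [[-0.218, 0.0, 0.976], [-0.976, -0.0, -0.218], [0.0, -1.0, 0.0]]
wrist_force: [0.5, 0.6, -1.2]
gripper_width: 22.1
```

step_arm(hand=[1,1,1], delta_pos=[[0,0.03,0],[0,0.06,0],[0,0.06,0]], twist=[[0,0,0],[0,0,0],[0,0,0]])

```text
time_s: 22.2
tcp_pos: [530.5, 147.2, 117.7]
tool_rot: [[-0.218, -0.0, 0.976], [-0.976, -0.0, -0.218], [0.0, -1.0, -0.0]]
wrist_force: [-0.1, -0.6, -1.9]
gripper_width: 21.8
```

step_arm(hand=[1,1,1], delta_pos=[[0,0.02,0],[0,0.04,0],[0,0.04,0]], twist=[[0,0,0],[0,0,0],[0,0,0]])

```text
time_s: 22.5
tcp_pos: [530.5, 147.2, 117.4]
tool_rot: [[-0.218, -0.0, 0.976], [-0.976, -0.0, -0.218], [0.0, -1.0, -0.0]]
wrist_force: [-0.4, 0.8, -2.1]
gripper_width: 21.9
```

step_arm(hand=[1,1,1], delta_pos=[[0,0.02,0],[0,0.04,0],[0,0.04,0]], twist=[[0,0,0],[0,0,0],[0,0,0]])

```text
time_s: 22.8
tcp_pos: [530.5, 147.2, 117.0]
tool_rot: [[-0.218, 0.0, 0.976], [-0.976, -0.0, -0.218], [0.0, -1.0, 0.0]]
wrist_force: [-0.0, 0.8, -1.7]
gripper_width: 21.5
```

step_arm(hand=[1,1,1], delta_pos=[[0,0.02,0],[0,0.04,0],[0,0.04,0]], twist=[[0,0,0],[0,0,0],[0,0,0]])

```text
time_s: 23.1
tcp_pos: [530.5, 147.2, 116.8]
tool_rot: [[-0.218, 0.0, 0.976], [-0.976, -0.0, -0.218], [0.0, -1.0, 0.0]]
wrist_force: [-0.4, 1.0, 1.5]
gripper_width: 22.2
```

The collar is touching the cover at about 3 N. Release and retract.

step_arm(hand=[0.2,0,-0.2,-0.2,-0.2], delta_pos=[[0,0,0],[0,0,0],[0,0,0],[0,0,0],[0,0,0]], twist=[[0,0,0],[0,0,0],[0,0,0],[0,0,0],[0,0,0]])

```text
time_s: 23.6
tcp_pos: [530.6, 147.2, 116.6]
tool_rot: [[-0.218, 0.0, 0.976], [-0.976, -0.0, -0.218], [0.0, -1.0, 0.0]]
wrist_force: [0.0, -1.0, -0.3]
gripper_width: 54.6
```

step_arm(hand=[-0.2,-0.2,-0.2,-0.2,-0.2,-0.2,-0.2,-0.2,-0.2,-0.2,-0.2,-0.2], delta_pos=[[0,-1,0],[0,-3,0],[0,-5,0],[0,-8,0],[0,-11,0],[0,-13,0],[0,-13,-2],[0,-13,-5],[0,-13,-8],[0,-13,-10],[0,-13,-10],[0,-13,-10]], twist=[[0,0,0],[0,0,0],[0,0,0],[0,0,0],[0,0,0],[0,0,0],[0,0,0],[0,0,0],[0,0,0],[0,0,0],[0,0,0],[0,0,0]])

```text
time_s: 24.8
tcp_pos: [433.5, 169.1, 247.4]
tool_rot: [[-0.218, 0.002, 0.976], [-0.976, 0.0, -0.218], [-0.001, -1.0, 0.002]]
wrist_force: [0.6, 0.8, 0.1]
gripper_width: 57.2
```

```bash
python3 -c "
from h import *
s=read_camera('scene'); print(readout.observe()['wrist_force'])
cv2.imwrite('pics/s4.png',cv2.resize(s[90:390,140:480],None,fx=2,fy=2,interpolation=cv2.INTER_CUBIC))"
```

```text
[ 1.05 -0.54  0.32]
```

View pics/s4.png

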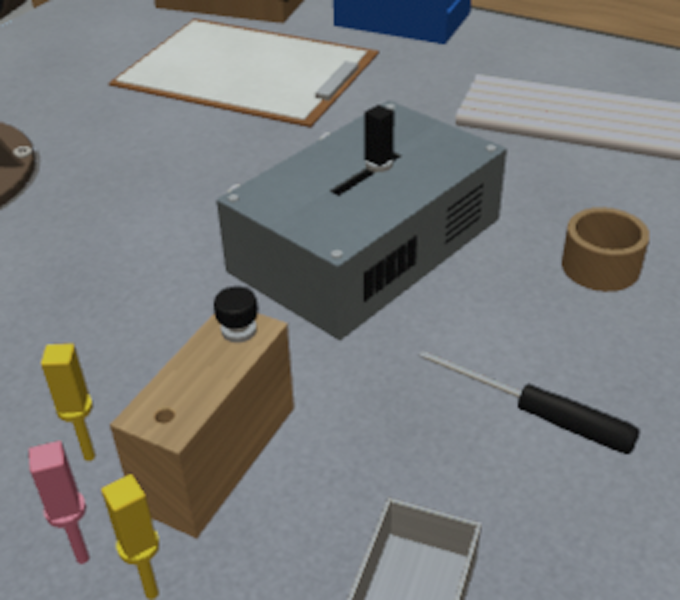

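The pin stands upright at crop (378,140) with its collar flat on the cover. The gripper is clear and everything else is where it was.

```bash
python3 -c "
from cell import workorder
print(workorder.sign_off())"
```

```text
the job is handed in; nothing more can be done
None
```

The locking pin is seated fully home in the enclosure, collar on the cover, and I've released it and signed the job off at about 25 s of the 56 s allowed.

- **Search:** I probed the plate every 3 mm along the slot, mostly at about 4 N and never above about 6 N in the readings. The first half of the slot had no hole. On the other side the pin dropped free at two neighbouring probes, about 19 mm from the slot's middle. I centred it there and lowered it.
- **Seating:** The pin went down freely until the collar touched the cover at about 3 N, within a millimetre of the expected height.
- **Last checks:** The final picture shows the pin upright with its collar flat on the cover and the gripper clear of it. The other things look undisturbed. No checks failed or disagreed; forces were read only at the end of each move, so brief peaks in between were not seen.

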